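Pack the spare probes in the transport case and latch it

ROBOT

A 6-joint arm with a two-finger parallel gripper is mounted at the origin on a cart in front of the work surface, level with it; the furniture and walls round the work are solid. World frame = base frame: x ahead of the robot, y to its left, z up, the work surface at z = 0. Lengths are in m, angles in rad, forces in N, time in s.
With the tool pointing down it reaches from about 0.375 to 0.925 m from the base axis. Payload 5.7 kg.
Tool frame: the origin (TCP) lies at the centre of the arm's flange, where the gripper is bolted on; the fingertips stand 182 mm ahead of it and the grasp point (between the pads) lies 163 mm ahead of it (r.hold_point_z is the distance from the TCP to the grasp point, in m); z points along the fingers, y is the line along which they close (so a half turn about z gives the same grasp; the last joint's range is limited). The gripper opens to 88 mm and grips with 3 to 60 N. Pads are 20 mm wide; open, the fingers measure 115 mm over their backs; the gripper's body (75 mm by 178 mm) begins 61 mm behind the grasp point.
Start: joints at [-1.381, 0.359, 1.51, -0, 1.272, -0.115], TCP at [0.18, -0.572, 0.405] pointing down, gripper open.
Joint ranges: [-2.97, 2.97], [-1.01, 2.36], [0.21, 2.38], [-0.96, 4.11], [0.2, 2.71], [-2.98, 2.98]. Speed limits (rad/s): [2.39, 2.39, 3.14, 3.14, 3.14, 3.14].

INTERFACE

Orientations are given as a rotation vector (axis times angle).
In Python, from cell import r, kinematics, snapshot, status gives the robot as it stands. Calls block until the motion is done:
- r.reach(position, orientation): joint-space move of the TCP to a pose.
- r.move_linear(position, ori=None, velocity=0.15, f_stop=None): straight line of the TCP; ori=None keeps the orientation; velocity is the mean speed in m/s. With f_stop (N) it stops when the force on the tool has changed by that much, and returns True; else False.
- r.movej(angles): joint-space move.
- r.set_gripper(opening, strength=None): finger opening in m; strength is the grip in N (None keeps the last); returns when the fingers have stopped.
- r.hold(seconds).
- kinematics.inverse_kinematics(position, orientation): joint angles nearest the present ones, or None.
- snapshot(name): name is "scene" or "top"; returns a dict with "pixels" (480x640x3 uint8, red, green, blue), "fx", "fy", "cx", "cy" (pixels), "k1" (the pictures are not rectified: a ray, as slopes to the right and down, at radius r is drawn at 1 + k1 r^2 times it, then the intrinsics apply), "origin" and "rotation" of the camera in the world. Camera axes: x right, y up, looking along -z (the intrinsics and any distortion apply to the point x, -y, -z); pixel columns grow to the right and rows downward; lengths in m; the calibration is good to about 2 mm. A picture is of the moment at which its call begins. There is no depth.
A pose or a line that the arm cannot do raises r.Unreachable and nothing moves.
- r.sign_off(): hands the job in; it is judged then, once.
Readings, each from a call of its own:
- status.read_t(): time.
- status.read_qpos(): joint angles.
- status.read_joint_vel(): joint speeds.
- status.read_joint_efforts(): joint torques, N m.
- status.read_ee_pos(): TCP position.
- status.read_ee_rot(): TCP orientation.
- status.read_contact_force(): force on the tool from outside, world axes, zero at the start.
- status.read_ft_torque(): the same for the moment, N m.
- status.read_gripper_width(): finger opening in m.
- status.read_finger_force(): force on a finger pad.
Only numpy, scipy, OpenCV 4.12 (cv2) and the standard library are available. Lean on these libraries where they do the work, as an engineer would, in place of code of your own. Each camera call takes 0.05 s, during which the arm holds its last target. There are 200 camera calls.

TASK

Get the transport case ready for the courier: take the stray pen out of it and lay it on the bench, then lay every clear probe case that is on the bench flat across the two raised rails inside, each in a place of its own between the ridges. Then shut the lid, hook the latch's bar into the keeper on the lid and press the latch lever down until it snaps over centre and clamps the lid. Leave the other things on the bench where they are.

Things in the scene. Friction and masses are not known exactly. Their poses are not given: they have to be found in the camera images.
- case: Grey transport case fixed to the bench, 190 mm (its x) by 150 mm (its y), body 95 mm high, walls 5 mm; with the 30 mm lid shut 125 mm. Origin at the centre of its underside, z up. Its -x side carries the draw latch and faces roughly to the robot's right; the lid's hinge is along the top of its +x side
- probe0: Clear flat-sided probe case, 150 mm along its y, 20 mm wide (its x), 16 to 18 mm high, 60 g; origin at the centre of its underside, z up. Lies on the bench at the robot's right; two or three of the three are present (absent: None)
- probe1: Clear flat-sided probe case, 150 mm along its y, 20 mm wide (its x), 16 to 18 mm high, 60 g; origin at the centre of its underside, z up. Lies on the bench at the robot's right; two or three of the three are present (absent: None)
- probe2: Clear flat-sided probe case, 150 mm along its y, 20 mm wide (its x), 16 to 18 mm high, 60 g; origin at the centre of its underside, z up. Lies on the bench at the robot's right; two or three of the three are present (absent: None)
- pen: Stray marker pen with white body and black cap, hexagonal, 139 mm along its y, 16 mm across, 30 g; lies in the middle place of the case at the start. Origin at the centre of its underside
- rails (a point): Centre of the middle of three places on two black rails in the case, at rail-top height, z = 89 mm. The rails, 14 mm wide, run along the case's y at x = -45 and 45 mm; ridges 8 mm high part places 28 to 30 mm wide at y = -45, 0, 45 mm. A thing laid there lies along the case's x with its underside at 89 mm and stands out above the rim, to be gripped from above
- lid (a joint): Lid hinge, rad: 0 shut, about 1.6 at the start (upright). Stiff: the lid stays where it is left; about 3 N at its far edge moves it. It turns about the line through point lid_hinge along the case's y; opening lifts the edge away from the hinge
- lid_hinge (a point): Middle of the lid's hinge line, 95 mm above the bench, fixed to the case
- lid_top_front (a point): Middle of the lid's outer top edge on the latch side; in the lid's frame 190 mm from the hinge line and 30 mm above it (shut lid). The outer face of the lid is flat from here to the hinge side
- keeper (a point): Centre of the keeper's trough on the lid's latch side: steel, 26 mm wide along the case's y, open to the top, 15 mm from its upturned outer lip to its back; the lip rises 5 mm above this point. With the lid shut it lies at x = -113.5, z = 110 mm in the case's frame; a hooked bar's centre lies here within some 4 mm
- lever (a joint): Latch lever, rad: 0 fully clamped (pointing out and 62 degrees below level), grows as it is lifted; level at 1.08, limit 2.6. Stays where it is left. With the bar hooked it grows stiff from about 1.2 downward, passes its dead centre near 0.4 and from 0.25 snaps to 0 by itself; needs 5 to 8 N near its tip
- lever_pivot (a point): Axis of the lever (along the case's y), at x = -117 mm, z = 62 mm in the case's frame
- lever_tip (a point): End of the lever's handle, a plate 18 mm wide and 5 mm thick reaching 55 mm from the pivot
- bail (a joint): Bail on the lever, rad: the bail's lean from upright away from the case is bail - lever + 0.10. Stays where it is left. Limits -0.3 and 3.2
- bail_pin (a point): Axis of the bail on the lever (along the case's y): 18 mm from the lever pivot, turned 50 degrees further down toward the case than the handle
- hook_bar (a point): Centre of the bail's cross bar, 48 mm long, 8 mm thick, along the case's y, 62 mm from the bail pin (sprung: stretches up to 8 mm, 10 N per mm). It goes into the keeper's trough from above, behind the lip; the bail's two arms, 40 mm apart, pass either side of the keeper
- tab_top (a point): Top of the steel grip tab that stands on the cross bar in line with the bail: 24 mm wide (case's y), 8 mm thick, its end 28 mm beyond the bar's centre. Grip it across its 24 mm from above
- tape: Yellow roll of tape 76 mm, 19 mm high, bystander near the robot
- pad: Yellow note pad 76x76x13 mm, bystander at the far right
- slides: Slide box 34x83x30 mm, bystander at the far right
- brick: Black power adapter 46x92x28 mm, bystander at the near right
- carton: Small cream carton 49x62x48 mm, bystander near the robot
- cup: Cup with yellow lid, 56 mm, 68 mm high, bystander at the left
- timer: Bench timer 58x64x18 mm, bystander at the far left

How it is judged:
By the outcome, as a careful person would: the job done as asked, in the order asked, and still so for the second after the job is handed in, with the robot touching nothing.
Of probe0, probe1, probe2 only 2 to 3 are there at a start; the rules pass over those that are not, and their reading is None.
At some moment in a run one of probe0, probe1, probe2, pen may be knocked a few centimetres aside while the robot is not near it.
Once in a run the grip may slacken for a moment while it holds something.
It also fails if it takes over 210 s, if anything falls off the work surface, if the arm or the gripper's body presses on something with over 40 N, if the wrist force passes 120 N, or if a joint passes its speed limit or range.

## Working session

There is one attempt and no reset: what is moved stays moved. The work goes in short steps, each a Python script; the robot and the scene stay as the last script left them, time stands still between calls to the robot, and variables do not carry over. Pictures are saved under pics/ and viewed, at most 14 in all, crops included, and the job is handed in when it is done.

```bash
ls; mkdir -p pics; python3 - <<'E'
from cell import r,kinematics,snapshot,status
import cv2
for n in("scene","top"):
    s=snapshot(n); cv2.imwrite(f"pics/{n}0.png",cv2.resize(s["pixels"][:,:,::-1],(800,600),interpolation=cv2.INTER_CUBIC))
    print(n,{k:v for k,v in s.items() if k!="pixels"})
print(status.read_t(),status.read_ee_pos(),status.read_ee_rot(),r.hold_point_z)
E
```

```text
pics
scene {'fx': 521.0601356729225, 'fy': 521.0601356729225, 'cx': 314.641029094206, 'cy': 249.6987771654591, 'k1': -0.14648265714925798, 'origin': array([-0.56103437, -0.86499519,  0.87841803]), 'rotation': array([ 0.97529766, -0.49544131, -0.80772125])}
top {'fx': 438.6511158633135, 'fy': 438.6511158633135, 'cx': 324.12839278113, 'cy': 239.39581389373953, 'k1': -0.049828052115178274, 'origin': array([0.3749681 , 0.01096049, 1.19775229]), 'rotation': array([ 0.10383592, -0.12920454, -1.5939593 ])}
0.1 [ 0.17999363 -0.5720247   0.40388347] [-3.10349616e+00 -4.76658939e-01  1.15771634e-04] 0.1633
```

View pics/scene0.png

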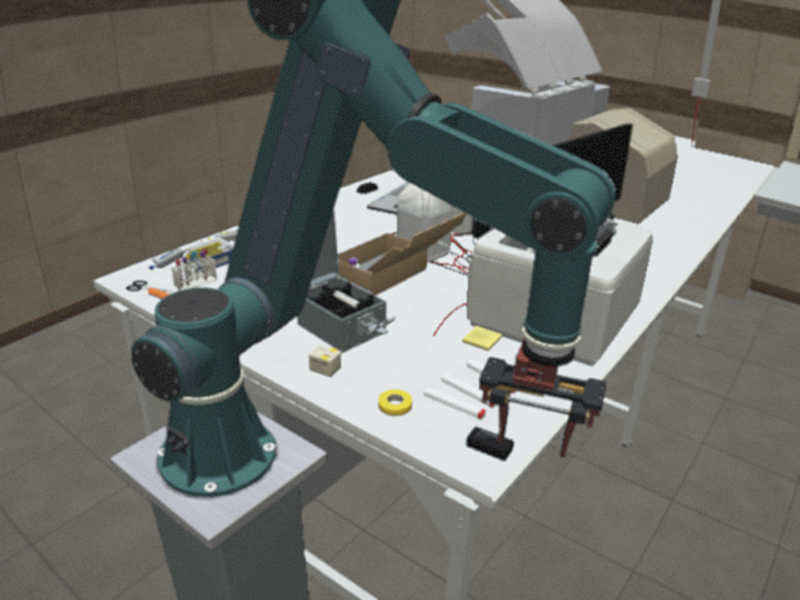

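View pics/top0.png

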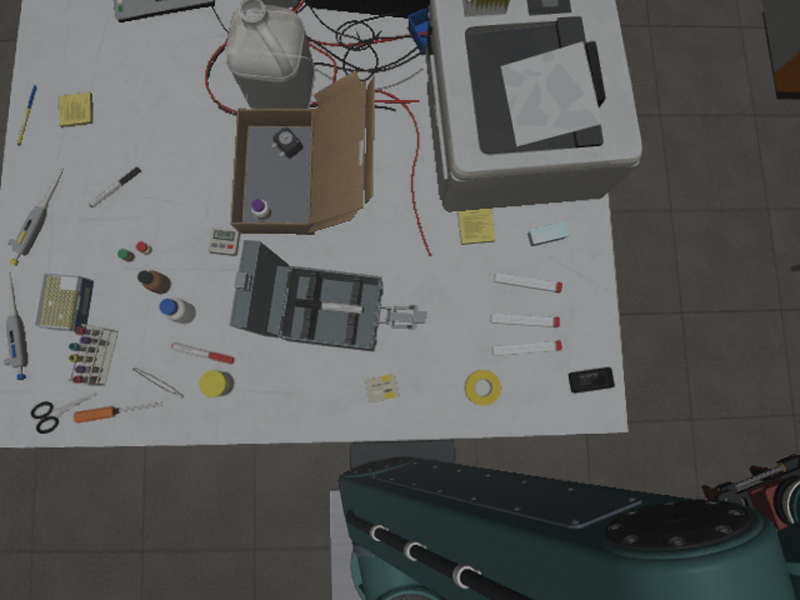

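The top view shows the case at about (330,307), the pen in the middle place at (340,308), the latch at (405,316), and three probes with red ends at (560,287), (558,322) and (557,346). Next I'll crop in for accurate positions.

```bash
cat > h.py <<'E'
import numpy as np, cv2
from scipy.spatial.transform import Rotation as R
from cell import r,kinematics,snapshot,status
def ray(s,u,v):
    K=np.array([[s["fx"],0,s["cx"]],[0,s["fy"],s["cy"]],[0,0,1]])
    p=np.array([[[u,v]]],float); x,y=cv2.undistortPoints(p,K,np.array([s["k1"],0,0,0.]))[0,0]
    return s["origin"],R.from_rotvec(s["rotation"]).apply([x,-y,-1])
def at(s,u,v,z):
    o,d=ray(s,u,v); return o+d*(z-o[2])/d[2]
def proj(s,P):
    P=np.atleast_2d(P); c=R.from_rotvec(s["rotation"]).inv().apply(P-s["origin"])
    x=c[:,0]/-c[:,2]; y=-c[:,1]/-c[:,2]; k=1+s["k1"]*(x*x+y*y)
    return np.c_[s["cx"]+s["fx"]*x*k, s["cy"]+s["fy"]*y*k]
def crop(s,x0,y0,x1,y1,f,name):
    im=s["pixels"][y0:y1,x0:x1,::-1]
    im=cv2.resize(im,None,fx=f,fy=f,interpolation=cv2.INTER_CUBIC); im=np.ascontiguousarray(im)
    for x in range((x0+9)//10*10,x1,10):
        cv2.line(im,(int((x-x0)*f),0),(int((x-x0)*f),6 if x%50 else 14),(0,255,0),1)
        if x%20==0: cv2.putText(im,str(x),(int((x-x0)*f),24),0,.4,(0,255,0),1)
    for y in range((y0+9)//10*10,y1,10):
        cv2.line(im,(0,int((y-y0)*f)),(6,int((y-y0)*f)),(0,255,0),1)
        if y%20==0: cv2.putText(im,str(y),(8,int((y-y0)*f)+4),0,.4,(0,255,0),1)
    cv2.imwrite(name,im)
E
python3 - <<'E'
from h import *
s=snapshot("top")
crop(s,180,185,350,290,4.7,"pics/c1.png")
crop(s,384,205,460,295,6.6,"pics/p1.png")
s=snapshot("scene")
crop(s,230,215,330,285,8,"pics/c2.png")
E
```

```text
(no output)
```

View pics/c1.png

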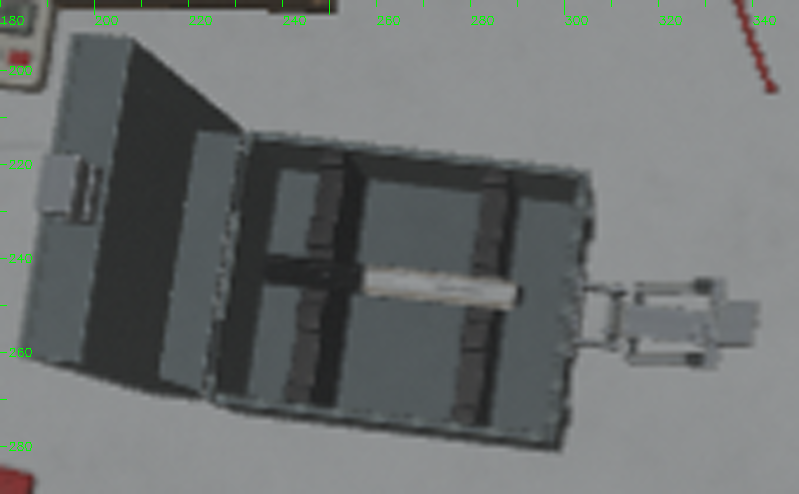

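View pics/p1.png

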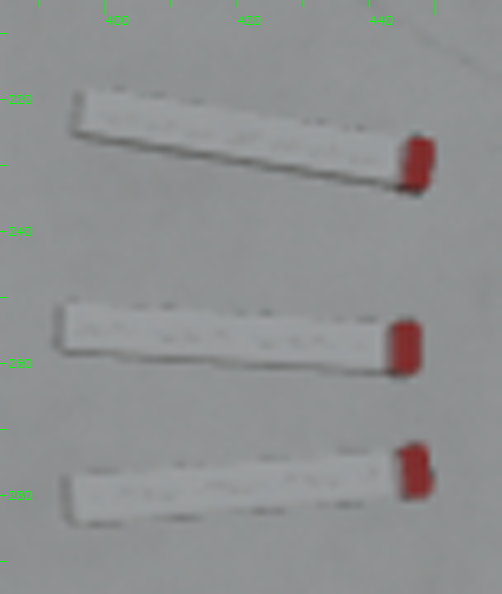

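View pics/c2.png

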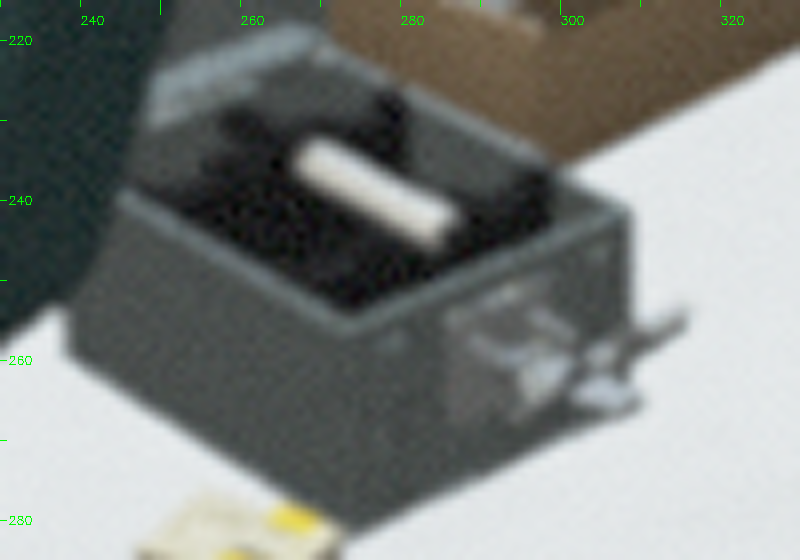

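Crop readings:
- **Case:** rim corners at (306,222), (300,281), (232,213) and (225,270).
- **Latch:** the bail lies outward, its bar near u≈331 and its tab end near u≈341.
- **Probes:** all three are visible, pointing roughly left to right.

I'll convert these to world coordinates and check them against the given sizes.

```bash
cat > m.py <<'E'
from h import *
s=snapshot("top"); c=snapshot("scene")
px=np.array([(592,175),(562,450),(247,132),(210,400)])/4.7+[180,185]
W=np.array([at(s,u,v,.095)[:2] for u,v in px]); print("corners",W.round(4).tolist())
print("sizes",np.linalg.norm(W[0]-W[1]),np.linalg.norm(W[2]-W[3]),np.linalg.norm(W[0]-W[2]),np.linalg.norm(W[1]-W[3]))
M=np.array([(-.095,-.075),(-.095,.075),(.095,-.075),(.095,.075)])
C=W.mean(0); D=W-C; th=np.arctan2((M[:,0]*D[:,1]-M[:,1]*D[:,0]).sum(),(M*D).sum()); print("case",C,th)
T=lambda p:np.r_[C,0]+R.from_euler("z",th).apply(p)
print("fitpx",((proj(s,[T([*m,.095]) for m in M])-[180,185])*4.7).round(0).tolist())
print("scene px rim+base",((proj(c,[T([*m,z]) for z in(.095,0) for m in M])-[230,215])*8).round(0).tolist())
def plane(s,u,v):
    o,d=ray(s,u,v); Rz=R.from_euler("z",-th); o=Rz.apply(o-np.r_[C,0]); d=Rz.apply(d); q=o-d*o[1]/d[1]; return q.round(4)
for p in[(680,315),(540,370),(605,395),(560,300),(590,350)]: print("scene",p,plane(c,230+p[0]/8,215+p[1]/8))
for n,(l,rr) in dict(A=((80,112),(430,165)),B=((62,328),(420,347)),C=((70,500),(430,470))).items():
    a,b=[at(s,384+p[0]/6.6,205+p[1]/6.6,.017)[:2] for p in(l,rr)]; print(n,(a+b)/2,np.linalg.norm(a-b),np.arctan2(*(a-b)[::-1]))
for n,p in dict(tape=(483,387),carton=(382,388),cup=(215,383),cablend=(430,254),front=(300,400),edge=(300,440),pad=(477,227),brick=(591,380),pen=(340,308),g=(455,340)).items(): print(n,at(s,p[0]/1.25,p[1]/1.25,0.02)[:2].round(3))
def latch(lv,be):
    e=lv-np.radians(62);P=np.array([-.117,.062]);u=lambda a:np.array([-np.cos(a),np.sin(a)])
    tip=P+.055*u(e);pin=P+.018*u(e-np.radians(50));ln=be-lv+.1;d=np.array([-np.sin(ln),np.cos(ln)]);return tip,pin,pin+.062*d,pin+.090*d
for nm,uv in dict(bar=(713,322),tab=(757,322)).items():
    u,v=np.array(uv)/4.7+[180,185]
    print(nm,"x at z=.03,.05,.07,.09,.11",[round(float(R.from_euler("z",-th).apply(at(s,u,v,z)-np.r_[C,0])[0]),4) for z in(.03,.05,.07,.09,.11)])
E
python3 m.py
```

```text
corners [[0.5845, 0.0361], [0.4358, 0.0553], [0.6131, 0.2237], [0.4672, 0.2431]]
sizes 0.14992039906959037 0.14710818235059203 0.18977302677972008 0.1903887830478409
case [0.52514621 0.139567  ] 1.4230320989331973
fitpx [[595.0, 173.0], [559.0, 448.0], [249.0, 132.0], [207.0, 404.0]]
scene px rim+base [[634.0, 206.0], [341.0, 332.0], [330.0, 48.0], [43.0, 156.0], [630.0, 411.0], [346.0, 544.0], [334.0, 243.0], [55.0, 358.0]]
scene (680, 315) [-0.2     0.      0.1187]
scene (540, 370) [-0.1232  0.      0.0614]
scene (605, 395) [-0.1602 -0.      0.0666]
scene (560, 300) [-0.1345 -0.      0.0972]
scene (590, 350) [-0.1515  0.      0.0826]
A [ 0.58097795 -0.28250055] 0.1479856447522448 1.394402965739043
B [ 0.49785415 -0.27169383] 0.1488058343102891 1.4910999802622462
C [ 0.43710851 -0.27194052] 0.1495125098991979 1.6243612959754243
tape [ 0.357 -0.171]
carton [0.361 0.044]
cup [0.38  0.399]
cablend [ 0.649 -0.068]
front [0.34  0.218]
edge [0.257 0.218]
pad [ 0.708 -0.175]
brick [ 0.365 -0.405]
pen [0.535 0.131]
g [ 0.459 -0.115]
bar x at z=.03,.05,.07,.09,.11 [-0.1695, -0.1691, -0.1688, -0.1684, -0.1681]
tab x at z=.03,.05,.07,.09,.11 [-0.1944, -0.1936, -0.1929, -0.1921, -0.1913]
```

The case fits its given sizes, at (0.525, 0.140) with yaw 1.423, and the probe lengths come out at 148–150 mm. Next is taking the pen out and laying it at about (0.405, −0.095).

```bash
cat >> h.py <<'E'
C=np.array([.52515,.13957,0]); TH=1.42303
case=lambda x,y,z:C+R.from_euler("z",TH).apply([x,y,z])
uncase=lambda p:R.from_euler("z",-TH).apply(np.asarray(p)-C)
def ori(phi,t=0):
    """closing axis at world angle phi; tool tilted t so it points towards case +x (phi+90deg)"""
    y=np.array([np.cos(phi),np.sin(phi),0]); o=np.array([-y[1],y[0],0])
    z=np.sin(t)*o-np.cos(t)*np.array([0,0,1]); return R.from_matrix(np.c_[np.cross(y,z),y,z])
PH=TH-np.pi/2
def pose(tip,phi=PH,t=0):
    o=ori(phi,t); return np.asarray(tip)-.182*o.apply([0,0,1]),o.as_rotvec()
def go(tip,phi=PH,t=0): r.reach(*pose(tip,phi,t))
def lin(tip,phi=PH,t=0,v=.15,f=None):
    p,o=pose(tip,phi,t); return r.move_linear(p,o,velocity=v,f_stop=f)
def stat(m=""): print(m,"t",round(float(status.read_t()),1),"w",round(float(status.read_gripper_width()),4),"ff",np.round(status.read_finger_force(),1),"F",np.round(status.read_contact_force(),1))
E
python3 - <<'E'
from h import *
s=snapshot("top"); np.save("base.npy",s["pixels"])
p=at(s,180+392/4.7,185+281/4.7,.1); print("pen case",uncase(p))
x,y,_=uncase(p); y=float(np.clip(y,-.006,.006))
q=case(0,y,0)
up=lambda z:q+[0,0,z]
r.set_gripper(.05,20)
go(up(.19)); lin(up(.091),v=.1,f=15); stat("at")
r.set_gripper(0,20); stat("grip")
lin(up(.17)); stat("lift")
d=np.array([.405,-.095,0]); phi=PH+np.pi/2
# choose half turn reachable
q0=np.array(status.read_qpos())
best=min((a for a in(phi,phi-np.pi) if kinematics.inverse_kinematics(*pose(d+[0,0,.15],a)) is not None),key=lambda a:abs(np.array(kinematics.inverse_kinematics(*pose(d+[0,0,.15],a)))-q0)[5])
go(d+[0,0,.15],best); lin(d+[0,0,.02],best); stat("low"); lin(d+[0,0,.001],best,v=.03,f=4); stat("down")
r.set_gripper(.04); lin(d+[0,0,.15],best); stat("done"); print(status.read_qpos())
crop(snapshot("top"),200,180,440,360,3.3,"pics/pen.png")
E
```

```text
pen case [ 0.00542395 -0.00243243  0.1       ]
at t 5.0 w 0.05 ff 0.0 F [ 0.2  0.5 -0.2]
grip t 5.7 w 0.0155 ff 20.0 F [-0.1 -0.7  2.4]
lift t 6.3 w 0.0155 ff 20.0 F [ 0.2 -0.7 -0.2]
low t 8.4 w 0.0154 ff 20.0 F [-0.2  0.5  0.2]
down t 9.0 w 0.0153 ff 20.0 F [ 0.6 -0.7  0.8]
done t 10.7 w 0.0402 ff 0.0 F [-0.5 -0.5 -1.3]
[-3.96839653e-01  1.87820635e-01  1.97863540e+00 -1.30042369e-05
  9.76527543e-01  1.32175890e+00]
```

View pics/pen.png

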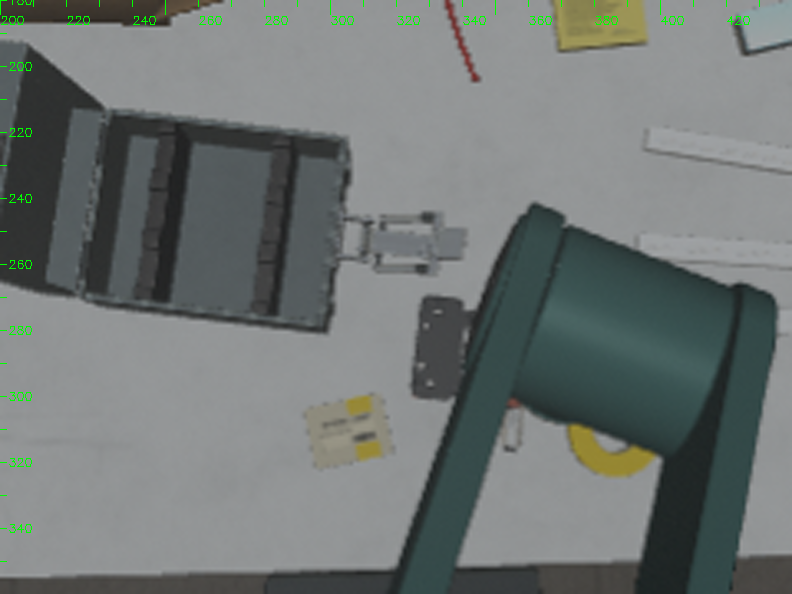

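The pen is out of the case and on the bench, its end visible at (355,310). Next are the probes: I check each for displacement against the base image before grasping it.

```bash
cat > pr.py <<'E'
from h import *
import sys
P=dict(A=((.5810,-.2825),1.3944,-.045),B=((.4979,-.2717),1.4911,0.),C=((.4371,-.2719),1.6244,.045))
base=np.load("base.npy").astype(float)
def moved(s,n):
    (x,y),a,_=P[n]; d=np.array([np.cos(a),np.sin(a)]); e=np.array([-d[1],d[0]])
    poly=np.array([[x,y]+i*.08*d+j*.014*e for i,j in((1,1),(1,-1),(-1,-1),(-1,1))])
    m=np.zeros((480,640),np.uint8); cv2.fillPoly(m,[proj(s,np.c_[poly,np.full(4,.01)]).round().astype(np.int32)],1)
    return np.abs(s["pixels"].astype(float)-base).mean(2)[m>0].mean()
def fetch(n):
    (x,y),a,py=P[n]; b=np.array([x,y,0]); phi=a-np.pi/2
    r.set_gripper(.045,25); go(b+[0,0,.10],phi); lin(b+[0,0,.0075],phi,v=.1,f=15); stat(n+" at")
    r.set_gripper(0,25); stat("grip"); lin(b+[0,0,.15],phi); w=status.read_gripper_width()
    if w<.015: stat("LOST"); return False
    c=case(0,py,0); go(c+[0,0,.17]); w=status.read_gripper_width()
    if w<.015: stat("LOST2"); return False
    lin(c+[0,0,.105],v=.1); stat("over"); lin(c+[0,0,.0945],v=.02,f=4); stat("set"); print("tip z",status.read_ee_pos()[2]-.182)
    r.set_gripper(.030); lin(c+[0,0,.19]); stat("rel"); return True
E
python3 - <<'E'
from pr import *
go(case(0,0,.2))
for n in "AB":
    s=snapshot("top"); print({k:round(moved(s,k),1) for k in "ABC" if k>=n})
    if moved(s,n)>8: print("MOVED",n); break
    if not fetch(n): break
s=snapshot("top"); print(round(moved(s,"C"),1)); crop(s,180,180,460,340,2.85,"pics/ab.png")
E
```

```text
{'A': np.float64(8.8), 'B': np.float64(8.9), 'C': np.float64(9.0)}
MOVED A
8.9
```

View pics/ab.png

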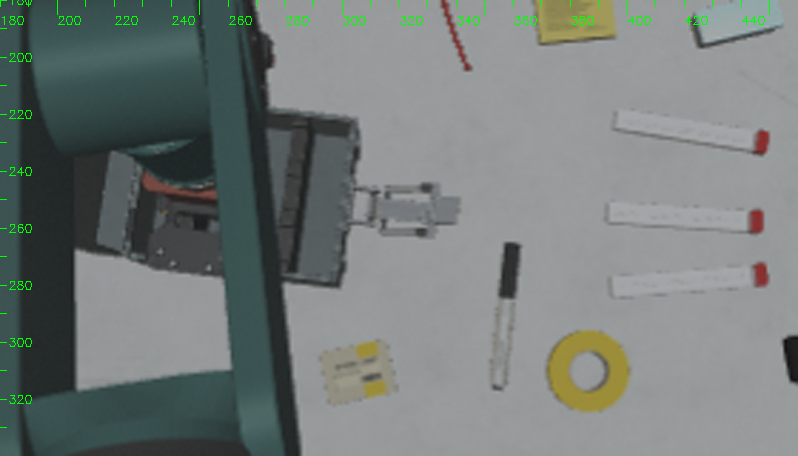

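Nothing has moved: the three probes are where I measured them, and the uniform difference of about 9 is only lighting. The pen lies at (352,270). I'll take this image as the new base.

```bash
python3 - <<'E'
from pr import *
import pr
s=snapshot("top"); np.save("base.npy",s["pixels"]); pr.base=s["pixels"].astype(float)
for n in "ABC":
    s=snapshot("top"); print({k:round(moved(s,k),1) for k in "ABC" if k>=n})
    if moved(s,n)>5: print("MOVED",n); break
    if not fetch(n): break
s=snapshot("top")
r.set_gripper(0); go(case(-.16,0,.25))
s=snapshot("top"); crop(s,180,180,460,340,2.85,"pics/abc.png"); stat()
E
```

```text
{'A': np.float64(0.4), 'B': np.float64(0.4), 'C': np.float64(0.4)}
A at t 15.0 w 0.0449 ff 0.0 F [-0.6 -1.  -0. ]
grip t 15.5 w 0.0197 ff 25.0 F [0.4 0.7 4.1]
over t 19.0 w 0.02 ff 25.0 F [ 0.6 -0.2 -0.2]
set t 19.4 w 0.0195 ff 25.0 F [-0.3 -0.9  3.6]
tip z 0.0968327248122039
rel t 20.6 w 0.03 ff 0.0 F [-0.3  0.9 -0.2]
{'B': np.float64(2.4), 'C': np.float64(2.4)}
B at t 23.7 w 0.0446 ff 0.0 F [0.  0.2 0.4]
grip t 24.2 w 0.0198 ff 25.0 F [-0.7  0.5  3.8]
over t 27.7 w 0.0194 ff 25.0 F [-0.7  0.7  0.4]
set t 28.1 w 0.0194 ff 25.0 F [0.3 0.1 3.5]
tip z 0.0967508779896421
rel t 29.3 w 0.0303 ff 0.0 F [-1.   0.  -1.8]
{'C': np.float64(0.5)}
C at t 32.5 w 0.0457 ff 0.0 F [-0.1  0.4  0.8]
grip t 33.0 w 0.0198 ff 25.0 F [-0.9 -0.7  4.7]
over t 36.5 w 0.0197 ff 25.0 F [ 0.2  0.  -0.5]
set t 36.9 w 0.0199 ff 25.0 F [-0.5 -0.4  5.6]
tip z 0.09669025158107786
rel t 38.1 w 0.0297 ff 0.0 F [-0.2 -0.7  0.2]
 t 39.5 w 0.0007 ff 0.0 F [ 0.  -0.  -0.4]
```

View pics/abc.png

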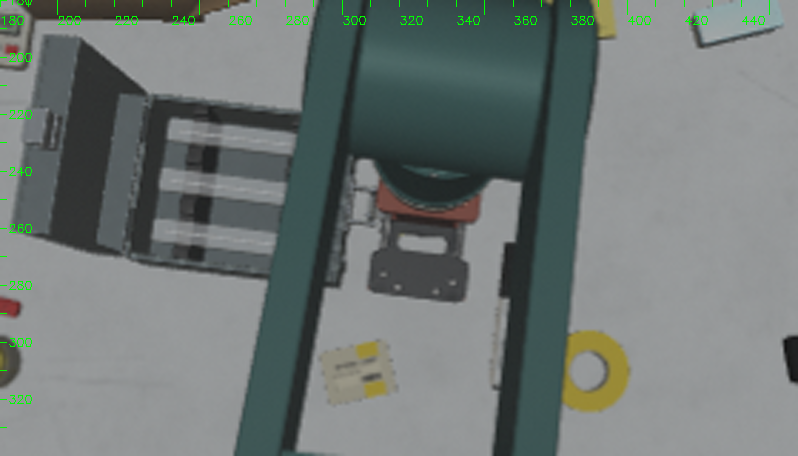

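All three probes are on the rails, each set down at the same height (tip z of about 96.8 mm), with separate light bars at v≈225, 243 and 262. Next I move behind the lid, take one check picture and shut it along its arc.

```bash
python3 - <<'E'
from h import *
for x in(-.1,.06,.2): go(case(x,0,.36))
s=snapshot("top"); crop(s,180,185,350,290,4.7,"pics/rails.png")
H=np.array([.095,.095])
def tip(a,m,rho=.15):
    t=np.array([-np.cos(a),np.sin(a)]);n=np.array([np.sin(a),np.cos(a)]); q=H+rho*t+(.030+.010*abs(np.sin(a))+m)*n
    return case(q[0],0,q[1])
lin(tip(1.6,.03)); stat("behind")
for a in np.arange(1.6,.05,-.1):
    lin(tip(a,-.001),v=.12)
    if int(round(a*10))%4==0: stat(round(a,1))
print(lin(tip(0,-.004),v=.04,f=20)); stat("shut"); print("tip",uncase(np.array(status.read_ee_pos())-[0,0,.182]))
lin(tip(0,.12)); go(case(.15,0,.3))
s=snapshot("top"); crop(s,220,185,350,290,3.3,"pics/s1.png"); c=snapshot("scene"); crop(c,230,215,330,285,3.7,"pics/s2.png")
a,b=cv2.imread("pics/s1.png"),cv2.imread("pics/s2.png"); h=max(len(a),len(b)); p=lambda i:cv2.copyMakeBorder(i,0,h-len(i),0,0,0)
cv2.imwrite("pics/shut.png",np.hstack([p(a),p(b)])); print(a.shape,b.shape)
E
```

```text
behind t 42.4 w 0.0004 ff 0.0 F [0.1 0.6 0.4]
1.6 t 42.8 w 0.0009 ff 0.0 F [0.3 0.9 0.2]
1.2 t 44.0 w 0.0005 ff 0.0 F [ 0.5 -0.1  0.2]
0.8 t 45.1 w 0.0005 ff 0.0 F [-0.2 -0.4 -0.9]
0.4 t 46.2 w 0.0002 ff 0.0 F [-1.1  0.8 -0.3]
True
shut t 47.5 w 0.0004 ff 4.9 F [-1.6  1.6  8.9]
tip [-0.05418872 -0.00044917  0.12522168]
(346, 429, 3) (259, 370, 3)
```

View pics/rails.png

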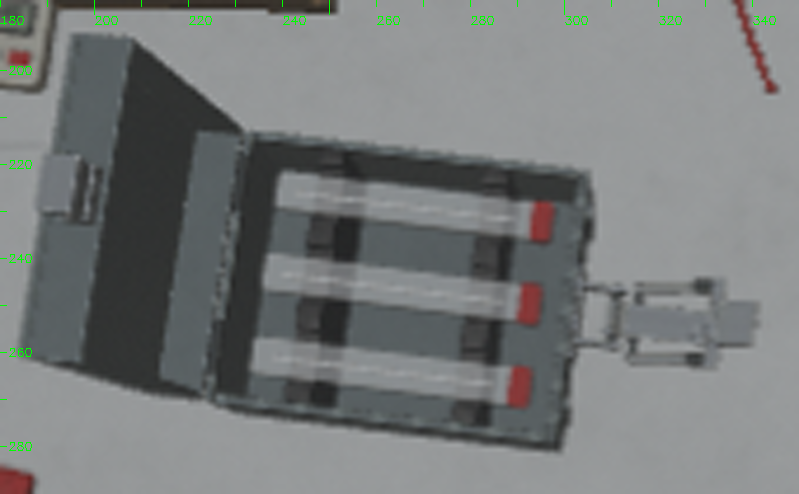

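View pics/shut.png

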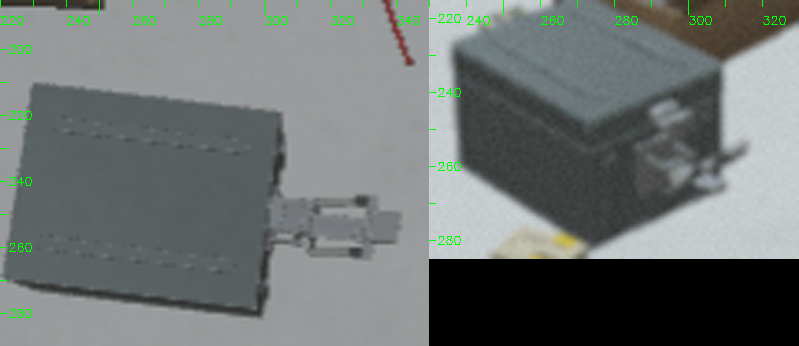

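The lid is shut (contact at z = 0.125), and the three probes lie in separate places between the ridges. The latch bar shows at u≈332 and the tab end at u≈341 in the top view; in the scene view the tab end is near (314.4,254.8) and the handle tip near (307.5,265.6). I'll fit the lever and bail angles to these points.

```bash
cat >> h.py <<'E'
def latch(lv,be):
    """case x,z of handle tip, pin, bar, tab end; lean"""
    e=lv-np.radians(62);P=np.array([-.117,.062]);u=lambda a:np.array([-np.cos(a),np.sin(a)])
    pin=P+.018*u(e-np.radians(50));ln=be-lv+.1;d=np.array([-np.sin(ln),np.cos(ln)])
    return P+.055*u(e),pin,pin+.062*d,pin+.090*d,ln
E
python3 - <<'E'
from h import *
from scipy.optimize import least_squares
s=snapshot("top"); c=snapshot("scene")
obs=[(s,2,(331.7,253.5)),(s,3,(341,253.6)),(c,3,(314.4,254.8)),(c,0,(307.5,265.6))]
f=lambda q:np.concatenate([proj(k,case(*[(L:=latch(*q[:2])[i])[0],q[2]*.01,L[1]]))[0]-o for k,i,o in obs])
for x0 in((1.1,1.7,0),(.3,1.2,0),(2,2.5,0)):
    o=least_squares(f,x0,bounds=([0,-.3,-1],[2.6,3.2,1])); print(o.x.round(3),o.cost.round(2),o.fun.round(1),[np.round(v,4) for v in latch(*o.x[:2])])
E
```

```text
[ 1.148  1.804 -0.201] 2.47 [ 1.4  0.2  0.1  0.1 -1.  -0.5  1.2  0.3] [array([-0.1719,  0.0656]), array([-0.1295,  0.049 ]), array([-0.172 ,  0.0941]), array([-0.1912,  0.1144]), np.float64(0.7567)]
[ 1.148  1.804 -0.201] 2.47 [ 1.4  0.2  0.1  0.1 -1.  -0.5  1.2  0.3] [array([-0.1719,  0.0656]), array([-0.1295,  0.049 ]), array([-0.172 ,  0.0941]), array([-0.1912,  0.1144]), np.float64(0.7567)]
[ 1.148  1.804 -0.201] 2.47 [ 1.4  0.2  0.1  0.1 -1.  -0.5  1.2  0.3] [array([-0.1719,  0.0656]), array([-0.1295,  0.049 ]), array([-0.172 ,  0.0941]), array([-0.1912,  0.1144]), np.float64(0.7567)]
```

The fit is unique: lever 1.15, bail 1.80, lean 0.757. I check reachability along the planned hooking path first, then grip the tab and hook the bar.

```bash
cat > hk.py <<'E'
from h import *
Pv=np.array([-.117,.062]); Y=-.001
def solve(bar):
    v=np.asarray(bar)-Pv; D=np.hypot(*v); a=(.018**2-.062**2+D*D)/(2*D); h=np.sqrt(max(0,.018**2-a*a)); u=v/D
    c=[Pv+a*u+k*h*np.array([-u[1],u[0]]) for k in(1,-1)]; pin=min(c,key=lambda p:p@[1,1]) # outer-lower branch
    d=(bar-pin)/np.hypot(*(bar-pin)); return pin,d,np.arctan2(-d[0],d[1])
def grip(bar,off=.009):
    pin,d,ln=solve(np.asarray(bar)); q=bar+off*d; return case(q[0],Y,q[1]),ln
WP=[(-.172,.0941),(-.165,.108),(-.153,.120),(-.138,.128),(-.124,.1285),(-.1135,.126),(-.1135,.118),(-.1135,.110)]
E
python3 - <<'E'
from hk import *
ok=True
for w in WP:
    p,t=grip(w); k=kinematics.inverse_kinematics(*pose(p,PH,t)); ok&=k is not None
    print(w,solve(np.array(w))[0].round(4),round(t,3),None if k is None else np.round(k,2))
if ok:
    r.set_gripper(.05,20)
    p,t=grip(WP[0],.07); go(case(-.05,0,.30)); go(p+[0,0,.08],PH,t); lin(p,PH,t)
    p,t=grip(WP[0]); print(lin(p,PH,t,v=.06,f=8)); stat("at tab")
    r.set_gripper(0,12); stat("gripped")
    s=snapshot("top"); c=snapshot("scene"); crop(c,240,195,340,285,6.6,"pics/tab.png")
E
```

```text
(-0.172, 0.0941) [-0.1295  0.049 ] 0.756 [-0.7   0.59  1.83  0.66  1.26 -0.93]
(-0.165, 0.108) [-0.1334  0.0546] 0.534 [-0.57  0.45  1.84  0.54  1.14 -0.72]
(-0.153, 0.12) [-0.135   0.0607] 0.295 [-0.39  0.36  1.84  0.33  1.04 -0.42]
(-0.138, 0.128) [-0.1345  0.0661] 0.056 [-0.17  0.32  1.82  0.07  1.   -0.06]
(-0.124, 0.1285) [-0.1342  0.0673] -0.165 [ 0.02  0.35  1.78 -0.19  1.04  0.27]
(-0.1135, 0.126) [-0.1341  0.0675] -0.339 [ 0.16  0.41  1.74 -0.36  1.12  0.49]
(-0.1135, 0.118) [-0.1349  0.0598] -0.352 [ 0.17  0.43  1.74 -0.37  1.11  0.51]
(-0.1135, 0.11) [-0.1308  0.0505] -0.283 [ 0.12  0.42  1.76 -0.31  1.06  0.44]
False
at tab t 54.1 w 0.0499 ff 0.0 F [ 0.3  0.1 -0.7]
gripped t 54.6 w 0.0237 ff 12.0 F [2.9 0.3 1.1]
```

The tab is gripped at 23.7 mm, against a nominal 24 mm. Now following the hooking path.

```bash
python3 - <<'E'
from hk import *
r.set_gripper(0,25)
for w in WP[1:-1]:
    p,t=grip(w); lin(p,PH,t,v=.05); stat(w)
p,t=grip((-.1135,.108)); print(lin(p,PH,t,v=.02,f=15)); stat("hooked?")
q=uncase(np.array(status.read_ee_pos())); print(q)
c=snapshot("scene"); s=snapshot("top"); crop(c,240,205,340,280,8,"pics/hook.png")
E
```

```text
(-0.165, 0.108) t 56.2 w 0.0237 ff 25.0 F [ 6.2  1.1 -2.8]
(-0.153, 0.12) t 57.6 w 0.0237 ff 25.0 F [ 6.1  0.6 -3.2]
(-0.138, 0.128) t 59.0 w 0.0237 ff 25.0 F [ 6.  -0.9 -3.4]
(-0.124, 0.1285) t 60.2 w 0.0235 ff 25.0 F [ 5.5  0.1 -1.4]
(-0.1135, 0.126) t 61.3 w 0.0235 ff 25.0 F [ 4.5  0.4 -0.9]
(-0.1135, 0.118) t 61.6 w 0.0234 ff 25.0 F [5.1 2.5 0.4]
True
hooked? t 62.3 w 0.0234 ff 25.0 F [0.5 1.4 4.7]
[-0.06001013 -0.00203448  0.29663438]
```

View pics/hook.png

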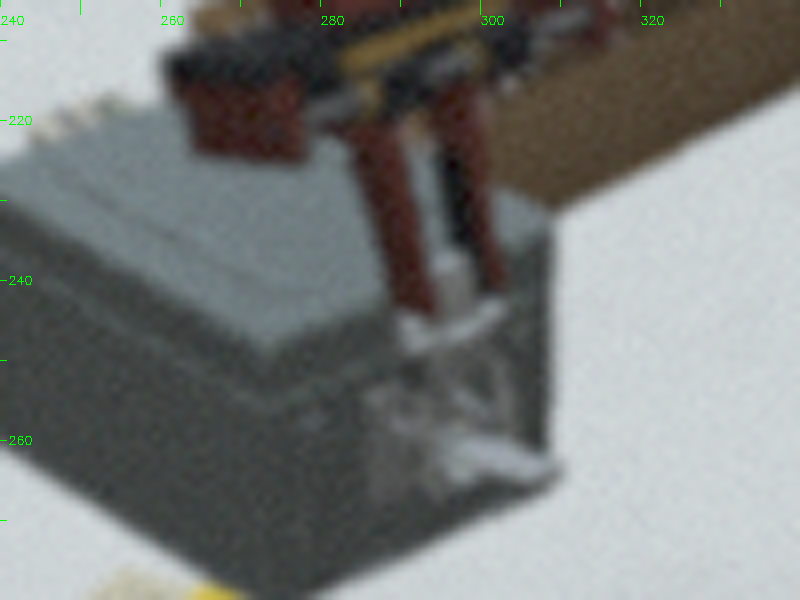

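The bar sits at the keeper, computed at about (−0.111, 0.112), with the lever slightly above level. I'll pull it gently outward; the lip should stop it.

```bash
python3 - <<'E'
from hk import *
p0=np.array(status.read_ee_pos()); out=R.from_euler("z",TH).apply([-1,0,0])
print(r.move_linear(p0+out*.012,velocity=.015,f_stop=10)); stat("pull"); print((np.array(status.read_ee_pos())-p0)@out)
r.move_linear(p0,velocity=.03); stat("back")
# settle down a little
print(r.move_linear(p0-[0,0,.003],velocity=.015,f_stop=8)); stat("down"); print(uncase(status.read_ee_pos()))
E
```

```text
True
pull t 62.9 w 0.0236 ff 25.0 F [-0.6  3.3  4. ]
0.0026632255397918505
back t 63.1 w 0.0233 ff 25.0 F [-0.1 -0.7  5.2]
True
down t 63.3 w 0.0241 ff 25.0 F [-1.2  0.9  6. ]
[-0.06027563 -0.00143018  0.2961723 ]
```

The lip stops the outward pull after 2.7 mm, so the bar is hooked. Next I release the tab, retract and press the lever down with the tool tilted to follow the handle.

```bash
python3 - <<'E'
from hk import *
r.set_gripper(.04); z=R.from_rotvec(status.read_ee_rot()).apply([0,0,1]); p0=np.array(status.read_ee_pos())
r.move_linear(p0-.06*z); r.set_gripper(0,20)
def press(lv,m):
    e=lv-np.radians(62); t=float(np.clip(-e,.2,.8)); u=np.array([-np.cos(e),np.sin(e)]); n=np.array([np.sin(e),np.cos(e)])
    q=Pv+.047*u+(.0025+.010*abs(np.sin(t+e))+m)*n; return case(q[0],-.002,q[1]),PH,t
L=np.arange(1.7,.14,-.1)
assert all(kinematics.inverse_kinematics(*pose(*press(l,-.001))) is not None for l in L)
a,b,t=press(1.7,.03); go(a+[0,0,.09],b,t); lin(a,b,t); stat("above")
for l in L: lin(*press(l,-.001),v=.06); stat(round(l,1))
lin(*press(.15,-.004),v=.03,f=15); stat("end")
lin(*press(.3,.05)); a,b,t=press(.3,.05); lin(a+[0,0,.15],b,t); go(case(.15,0,.33))
c=snapshot("scene"); s=snapshot("top"); crop(c,260,220,320,275,7,"pics/s2.png"); crop(s,280,225,350,280,5,"pics/s1.png")
a,b=cv2.imread("pics/s1.png"),cv2.imread("pics/s2.png"); h=max(len(a),len(b)); p=lambda i:cv2.copyMakeBorder(i,0,h-len(i),0,0,0)
cv2.imwrite("pics/lat.png",np.hstack([p(a),p(b)]))
for lv in(0,.4,1.2):
    q=latch(lv,0)[0]; print(lv,[proj(k,case(q[0],0,q[1]))[0].round(1) for k in(s,c)])
E
```

```text
above t 66.5 w 0.0009 ff 0.0 F [ 0.  -0.5 -0.1]
1.7 t 67.2 w 0.0007 ff 0.0 F [-0.6 -0.4  0.8]
1.6 t 67.4 w 0.0004 ff 0.0 F [1.5 0.  0. ]
1.5 t 67.7 w 0.0005 ff 0.0 F [-0.2  0.   0.5]
1.4 t 67.9 w 0.0005 ff 0.0 F [ 0.7 -0.   0.1]
1.3 t 68.2 w 0.0003 ff 0.0 F [-0.1  0.1  0. ]
1.2 t 68.4 w 0.0004 ff 0.0 F [0.8 0.4 0. ]
1.1 t 68.7 w 0.0 ff 0.0 F [-0.4 -0.3 -0.3]
1.0 t 68.9 w 0.0003 ff 0.3 F [-1.  -0.4  0.3]
0.9 t 69.2 w 0.0009 ff 0.5 F [ 1.  -0.8  1.5]
0.8 t 69.6 w 0.0003 ff 0.6 F [0.5 0.2 1.3]
0.7 t 70.0 w 0.0004 ff 0.4 F [ 0.6 -0.5  0.1]
0.6 t 70.5 w 0.0003 ff 0.1 F [ 0.4 -0.3  0.1]
0.5 t 71.0 w 0.0004 ff 0.0 F [ 0.6 -1.2 -0.5]
0.4 t 71.4 w 0.0006 ff 0.0 F [-1.1 -0.2  0.2]
0.3 t 71.9 w 0.0003 ff 0.0 F [-1.   0.5 -0. ]
0.2 t 72.2 w 0.0001 ff 0.0 F [ 0.2 -0.6 -0.1]
end t 72.5 w -0.0001 ff 0.0 F [0.5 0.3 0.9]
0 [array([321.3, 256.6]), array([301.7, 276.9])]
0.4 [array([327.6, 256.8]), array([305.4, 275.3])]
1.2 [array([332.5, 255.6]), array([308.2, 265.3])]
```

View pics/lat.png

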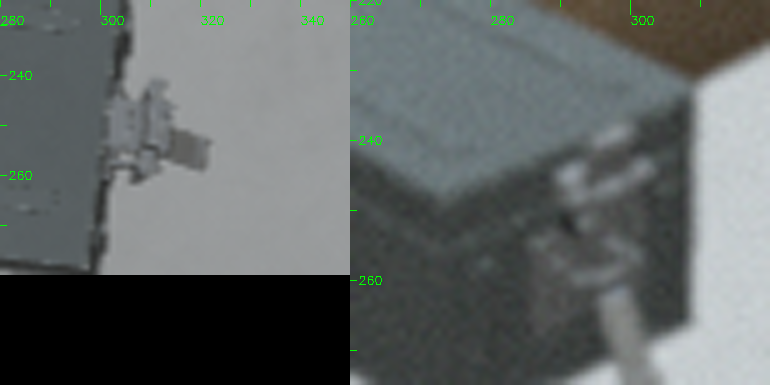

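The lever is down (tip at about (320,256) in the top view and (301,277) in the scene view, matching lever ≈ 0), but the pressing force was lower than I expected. I'll overlay the hooked-bar model on zoomed views to check that the bar is in the keeper.

```bash
python3 - <<'E'
from h import *
s=snapshot("top"); c=snapshot("scene")
def mk(k,x0,y0,x1,y1,f,nm,draw):
    crop(k,x0,y0,x1,y1,f,nm); im=cv2.imread(nm)
    if draw:
        P=lambda x,y,z:tuple(int(v) for v in ((proj(k,case(x,y,z))[0]-[x0,y0]+.5)*f))
        for (bx,bz),col in(((-.1135,.110),(0,255,0)),((-.126,.106),(0,0,255))):
            cv2.line(im,P(bx,-.026,bz),P(bx,.022,bz),col,1); cv2.line(im,P(bx,-.002,bz),P(bx,-.002,bz+.028),col,1)
    return im
rows=[np.hstack([mk(s,296,235,330,268,10,"pics/t.png",d),mk(c,276,230,316,263,10,"pics/t.png",d)]) for d in(0,1)]
w=rows[0].shape[1]; im=np.vstack(rows); print(im.shape); im=cv2.resize(im,None,fx=.9,fy=.9); cv2.imwrite("pics/ov.png",im)
E
```

```text
(660, 740, 3)
```

View pics/ov.png

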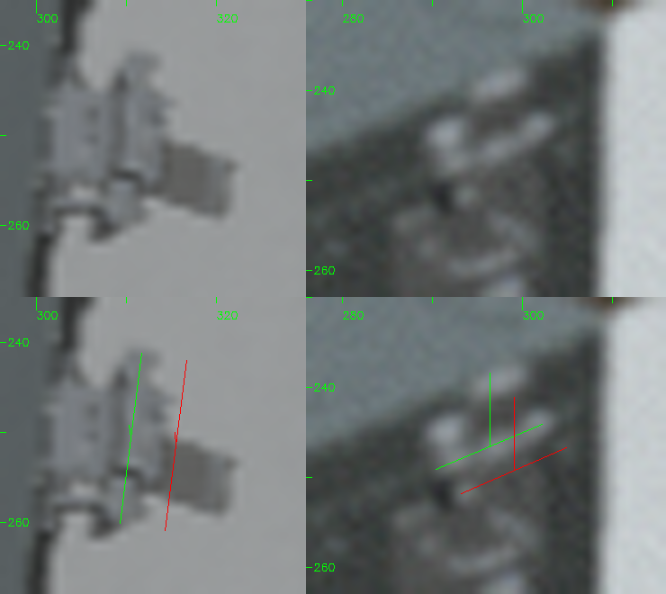

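The observed bar and tab match the hooked-in-keeper model (green) in both views, and the lever matches 0, so it has snapped over centre. The arm is clear of everything, so I'm handing in.

```bash
python3 - <<'E'
from h import *
stat(); print(r.sign_off())
E
```

```text
t 75.7 w 0.0005 ff 0.0 F [-0.  -0.4 -0.1]
the job is handed in; nothing more can be done
None
```

I handed the job in at 75.7 s: the pen is on the bench, all three probe cases lie in their own places on the rails, the lid is shut, and images show the bar in the keeper with the lever fully down, though pressing it took less force than the stated 5 to 8 N and I did not test the clamp by force or recheck the pen and the other bench items by picture at the end.

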